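# Seat a cast flow block on the pin of a leak-test fixture and hold it down

## Robot

A 6-joint arm with a two-finger parallel gripper is mounted at the origin on a cart in front of the work surface, level with it; the furniture and walls round the work are solid. World frame = base frame: x ahead of the robot, y to its left, z up, the work surface at z = 0. Lengths are in m, angles in rad, forces in N, time in s.
With the tool pointing down it reaches from about 0.35 to 0.775 m from the base axis. Payload 7.3 kg.
Tool frame: the origin (TCP) lies at the very end of the fingers, on their centre line; the grasp point (between the pads) lies 19 mm behind it; z points along the fingers, y is the line along which they close (so a half turn about z gives the same grasp; the last joint's range is limited). The gripper opens to 92 mm and grips with 3 to 60 N. Pads are 19 mm wide; open, the fingers measure 130 mm over their backs; the gripper's body (75 mm by 190 mm) begins 47 mm behind the grasp point.
Start: joints at [1.126, 0.342, 1.524, -0, 1.275, -0.146], TCP at [0.155, 0.502, 0.227] pointing down, gripper open.
Joint ranges: [-2.53, 2.53], [-0.77, 2.02], [0.04, 2.7], [-1, 4.14], [0.28, 2.66], [-3.11, 3.11]. Speed limits (rad/s): [2.57, 2.57, 3.14, 3.14, 3.14, 3.14].

## Interface

Orientations are given as [roll, pitch, yaw] about the fixed x, y, z axes, in that order (R = Rz(yaw) Ry(pitch) Rx(roll)).
In Python, from cell import robot gives the robot as it stands. The module is installed in compiled form; this text tells all that it offers.
- The arm moves only by the tool arm_command, never from a script. Its argument "moves" is a list of rows, each a list of 3 entries, a list of its own where there are three numbers: the shift along the tool's x, y, z in m, then the turn, a rotation vector about the tool's x, y, z in rad, then the finger opening in m, from 0 to 0.0918. In form: [[[dx, dy, dz], [ax, ay, az], claw], ...]. A call has exactly 5 rows; each row is the pose to reach, as a shift and turn from the pose commanded when the call began, along the tool's axes at that moment; what a row does not reach only later rows make up. A row lasts 1/10 s, in which the tool goes at most 50 mm and 8.59 degrees, less where a joint would pass 70% of its speed; a pose out of reach is approached as far as the arm can. A call with a gripper value outside its range is refused whole. The fingers move at their own pace and stop on an object; "squeeze" is the grip in N (left out, the last holds). Time passes only in rows, so rows that repeat a pose let the fingers close, or fill a call up. It gives the time, the measured TCP pose, the force, the opening and the grip force at its end, in the units of the state.
- robot.observe(): the state, without advancing time (a new reading comes with each control period).
- robot.read_camera(name): name is "scene" or "top" or "wrist"; returns the picture (420x560x3 uint8, red, green, blue); there is no depth.
- robot.camera_model(name): a dict with "fx", "fy", "cx", "cy" (pixels), "R" (3x3) and "t" (3): a world point X has camera coordinates R X + t. Camera axes: x right, y down, z forward; pixel columns grow to the right and rows downward; lengths in m; the calibration is good to about 2 mm. A picture is of the moment at which its call begins: read the wrist's pose just before it. camera_model takes no time and is no camera call; for the wrist camera it gives the pose at the moment of the call.
- robot.hand_in(): hands the job in; it is judged then, once.
The state is a dict: "time": time; "qpos": joint angles; "qvel": joint speeds; "joint_efforts": joint torques, N m; "tool_pos": TCP position; "tool_rot": TCP orientation; "contact_force": force on the tool from outside, world axes, zero at the start; "torque": the same for the moment, N m; "opening": finger opening in m; "grip_force": force on a finger pad.
Only numpy, scipy, OpenCV 4.12 (cv2) and the standard library are available. Lean on these libraries where they do the work, as an engineer would, in place of code of your own. Each camera call takes 0.05 s, during which the arm holds its last target. There are 200 camera calls.

## Task

The grey flow block has been cast and still lies in the open lower half of its mould. Lift it out, set it between the two guide rails of the leak-test fixture with its hose nipples toward the gauge, and slide it along the rails until the fixture's locating pin, hidden under it and clamped anywhere along its slot, finds the hole in its underside and the block drops on to the spring bed; then press it down until the bed is fully at the bottom of its travel. Finish while the gripper still holds the block pressed down there, and leave the other things on the bench undisturbed.

Things in the scene. Friction and masses are not known exactly. Their poses are not given: they have to be found in the camera images.
- mould: lower half of an aluminium casting mould, fixed, 120 (x) x 96 (y) x 24 mm; origin at the centre of its underside. The block lies in its open cavity, 75.5 x 43.5 mm, 14 mm deep (floor at z = 10 mm). Two 8 mm dowels stand 8 mm above its top at (-50,-38) and (+50,+38) mm. The like plate lying apart at the right, a hole in each corner, is the upper half: not needed
- flow_block: grey resin casting, loose, 0.1 to 0.2 kg; origin at the centre of its underside, z up. Foot 72 (x) x 40 (y) mm, 17 mm high; above it flat sides 66 x 38 mm up to z = 36 mm, to be gripped across y (38 mm). In the mould the upper 22 mm stand proud, its x within 1 degree of the mould's x. Two 8 mm hose nipples, 12 mm tall, on top at x = +24, y = +-10 mm mark its +x end
- block_hole (a point): mouth of the blind hole for the pin, in the block's underside at x = +12, y = 0 mm in the block's frame; 11 mm wide, 17 mm deep, not to be seen from above
- fixture: leak-test fixture, fixed: grey base plate, x -62 to +94 mm, 98 mm wide, top at z = 14 mm; origin at bench level under the centre of the bed, x along the rails toward the gauge. Two steel guide rails, x -48 to +48 mm, 42.4 mm apart inside, tops at z = 36 mm, inner top edges bevelled to 47 mm apart. Beyond the bed a manifold (from x = 64 mm) with a round gauge, 77 mm high
- pin_slot (a point): centre of the slot in the bed, at x = +12, y = 0, z = 24 mm in the fixture's frame. A rigid steel locating pin, 8 mm thick, bevelled tip 5.4 mm across, stands in it up to z = 30 mm. It is at y = 0 but anywhere from 8 mm before to 8 mm past this point along x; its place is not reported: look, or feel with the block, which rides on the tip (underside at z = 30 mm) until the hole meets it
- bed (a joint): travel of the black spring bed between the rails, in m: 0 = up (its top at z = 24 mm), 0.004 = fully down at its stop (z = 20 mm). It moves straight down only; the spring gives way at about 4 N and takes about 10 N at the bottom
- bed_top (a point): centre of the upper face of the spring bed, 96 x 40 mm, on the fixture's z axis; it goes down with the bed
- beaker_small: small empty beaker, 46 mm across, 58 mm high, loose bystander; origin at the centre of its underside
- forceps: steel forceps, 124 x 14 x 7 mm, lying, loose bystander; origin under its centre
- petri_dish: petri dish with lid, 91 mm across, 16 mm high, loose bystander; origin at the centre of its underside
- bottle_cap: blue screw cap, 46 mm across, 21 mm high, loose bystander; origin at the centre of its underside
- timer: white bench timer, 62 x 72 x 20 mm, loose bystander; origin at the centre of its underside

How it is judged:
By the outcome, as a careful person would: the job done as asked, in the order asked, and still so for the second after the job is handed in, while the arm keeps its last pose, push and grip.
It also fails if it takes over 64 s, if anything falls off the work surface, if the arm or the gripper's body presses on something with over 40 N, if the wrist force passes 120 N, or if a joint passes its speed limit or range.

## Working session

There is one attempt and no reset: what is moved stays moved. The work goes in short steps, Python scripts to look and compute and a tool call to move; the robot and the scene stay as the last step left them, time stands still between calls to the robot, and variables do not carry over. Pictures are saved under pics/ and viewed, at most 10 in all, crops included, and the job is handed in when it is done.

Besides the shell and the picture viewer there is one more tool, called as name([rows], argument=value, ...), one row to a line, values as JSON. arm_command: Moves the arm, as the interface text tells. Its arguments: {"type":"object","properties":{"moves":{"type":"array"},"squeeze":{"type":"number"}},"required":["moves"]}

```bash
mkdir -p pics
python3 - <<'E'
from cell import robot
import cv2,numpy as np
o=robot.observe(); print({k:np.round(v,3).tolist() for k,v in o.items()})
for n in("top","scene"):
    m=robot.camera_model(n);print(n,{k:np.round(v,4).tolist() for k,v in m.items()})
    cv2.imwrite(f"pics/{n}0.png",cv2.resize(robot.read_camera(n)[:,:,::-1],(800,600),interpolation=cv2.INTER_CUBIC))
E
```

```text
{'time': 0.0, 'qpos': [1.126, 0.343, 1.525, 0.0, 1.275, -0.146], 'qvel': [-0.002, 0.001, 0.0, -0.001, -0.0, 0.0], 'joint_efforts': [0.0, -43.125, -24.421, 0.072, 0.056, -0.0], 'tool_pos': [0.154, 0.501, 0.226], 'tool_rot': [-3.14, -0.0, 2.843], 'contact_force': [-0.948, -0.765, 0.065], 'torque': [-0.054, -0.009, -0.041], 'grip_force': 0.0, 'opening': 0.092}
top {'fx': 422.8888, 'fy': 422.8888, 'cx': 279.6283, 'cy': 205.959, 'R': [[0.0273, -0.9996, 0.0101], [-0.9874, -0.0286, -0.1557], [0.1559, -0.0057, -0.9878]], 't': [0.0498, 0.523, 1.0621]}
scene {'fx': 452.5234, 'fy': 452.5234, 'cx': 285.3349, 'cy': 218.5273, 'R': [[0.6464, -0.7629, 0.0082], [-0.3297, -0.289, -0.8987], [0.688, 0.5783, -0.4384]], 't': [-0.2824, 0.2277, 0.6249]}
```

View pics/top0.png

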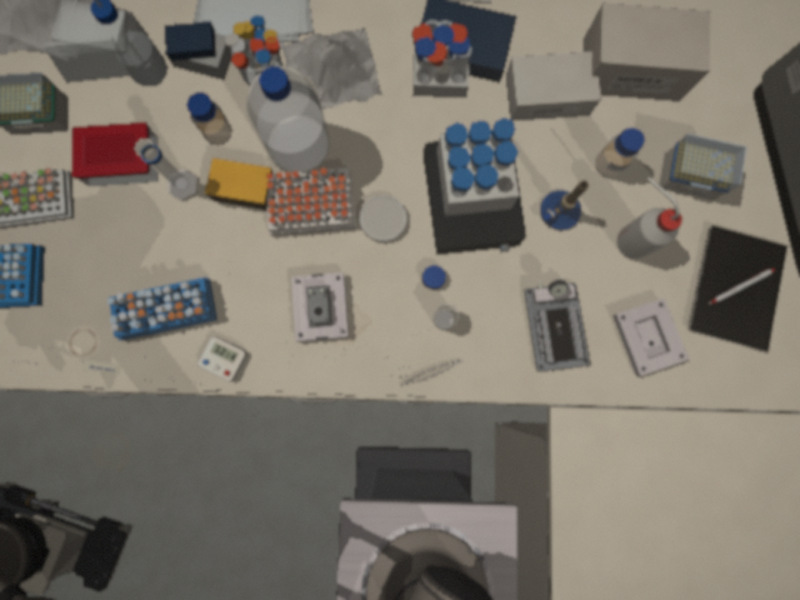

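View pics/scene0.png

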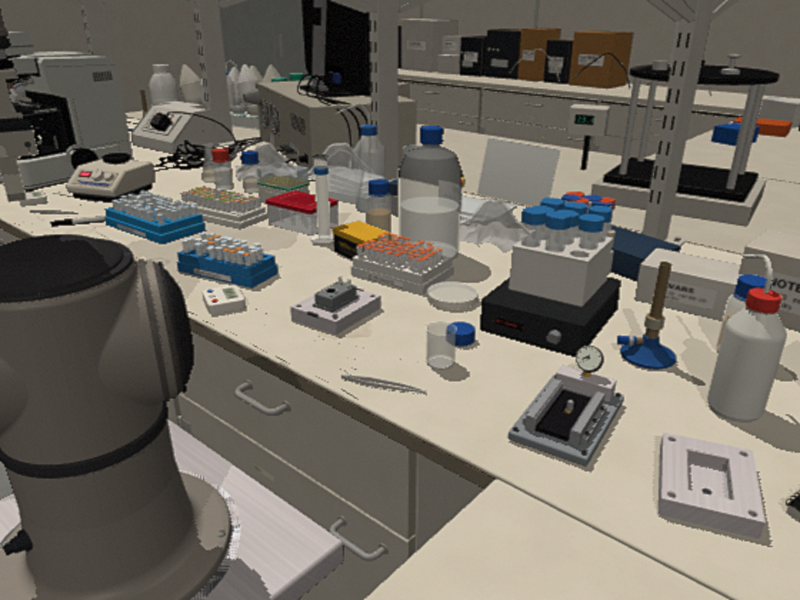

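The top view shows the mould with the block at about (320,306) and the fixture at about (557,325), gauge end at the top. The scene view shows the pin in the bed at about (570,407). I'll enlarge both.

```bash
cat > h.py <<'E'
import numpy as np,cv2
from cell import robot
from scipy.spatial.transform import Rotation as Ro
def ray(m,u,v,z):
    R=np.array(m["R"]);t=np.array(m["t"]);c=-R.T@t
    d=R.T@np.array([(u-m["cx"])/m["fx"],(v-m["cy"])/m["fy"],1]);return c+d*(z-c[2])/d[2]
def proj(m,X):
    X=np.atleast_2d(X)@np.array(m["R"]).T+np.array(m["t"]);return np.c_[X[:,0]/X[:,2]*m["fx"]+m["cx"],X[:,1]/X[:,2]*m["fy"]+m["cy"]]
def crop(im,x,y,w,h,s): return cv2.resize(im[y:y+h,x:x+w],None,fx=s,fy=s,interpolation=cv2.INTER_CUBIC)
E
python3 - <<'E'
from h import *
t=robot.read_camera("top")[:,:,::-1];s=robot.read_camera("scene")[:,:,::-1]
a=np.hstack([crop(t,190,180,66,66,6),crop(t,355,190,66,76,6)[:396]])
b=np.hstack([crop(s,195,185,80,50,5),crop(s,350,235,92,95,4)[:200*2][:380,:368]] if 0 else [crop(s,195,185,78,50,4),crop(s,350,235,96,50,4)])
cv2.imwrite("pics/c1.png",a);cv2.imwrite("pics/c2.png",np.hstack([crop(s,195,185,78,96,5),crop(s,352,238,82,96,5)]))
E
```

```text
(no output)
```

View pics/c1.png

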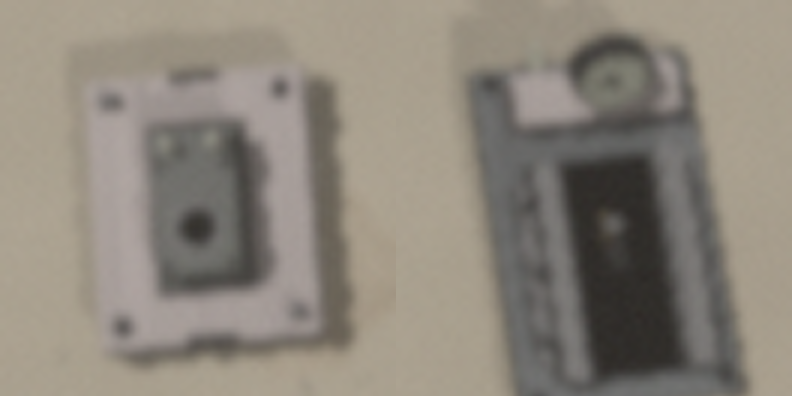

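View pics/c2.png

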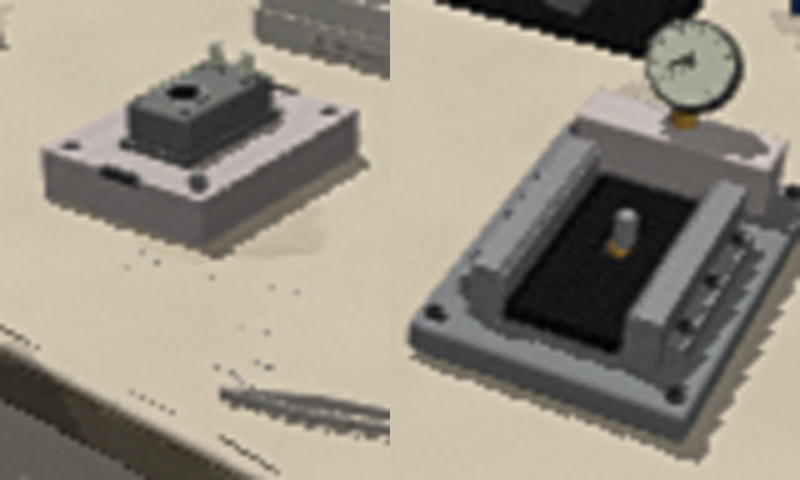

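Mould: in the c1 crop the plate corners are at about (83,80), (305,75), (325,335), (103,350), with the nipples toward world +x. Fixture: the gauge also points toward +x. The pin is visible in the c2 crop, tip (627,211), foot (617,250). Next I'll fit the poses.

```bash
cat > fit.py <<'E'
from h import *
from scipy.optimize import least_squares
T=robot.camera_model("top");S=robot.camera_model("scene")
def px(p,x0,y0,s,off=0): return np.array([(p[0]-off+.5)/s-.5+x0,(p[1]+.5)/s-.5+y0])
tl=lambda *p:px(p,190,180,6); tr=lambda *p:px(p,355,190,6,396)
sl=lambda *p:px(p,195,185,5); sr=lambda *p:px(p,352,238,5,390)
def fit(obs,x0):
    def f(q):
        r=Ro.from_euler("z",q[2])
        return np.concatenate([(proj(m,r.apply(P)+[q[0],q[1],0])[0]-u)*1. for m,u,P in obs])
    s=least_squares(f,x0,loss="soft_l1");print(np.round(s.x,4),np.round(f(s.x).reshape(-1,2),1).tolist());return s.x
mm=lambda *a:np.array(a)/1000
print("mould");fit([(T,tl(83,80),mm(60,48,24)),(T,tl(305,73),mm(60,-48,24)),(T,tl(103,352),mm(-60,48,24)),(T,tl(323,338),mm(-60,-48,24)),
 (S,sl(42,150),mm(-60,48,24)),(S,sl(205,203),mm(-60,-48,24)),(S,sl(358,112),mm(60,-48,24))],[.4,.1,0])
print("block");fit([(T,tl(147,124),mm(33,19,46)),(T,tl(240,118),mm(33,-19,46)),(T,tl(161,294),mm(-33,19,46)),(T,tl(252,283),mm(-33,-19,46)),
 (S,sl(128,108),mm(-33,19,46)),(S,sl(190,131),mm(-33,-19,46)),(S,sl(270,88),mm(33,-19,46)),(S,sl(217,48),mm(24,10,58)),(S,sl(247,55),mm(24,-10,58))],[.4,.1,0])
print("fixture");q=fit([(T,tr(472,75),mm(94,49,14)),(T,tr(688,50),mm(94,-49,14)),
 (S,sr(412,325),mm(-62,49,14)),(S,sr(687,415),mm(-62,-49,14)),(S,sr(507,312),mm(-48,20,24)),(S,sr(618,348),mm(-48,-20,24)),(S,sr(600,175),mm(48,20,24))],[.4,-.3,0])
r=Ro.from_euler("z",-q[2])
for m,u,z in((S,sr(627,211),.030),(S,sr(617,250),.024),(T,tr(612,215),.030)):
    print("pin",np.round(r.apply(ray(m,*u,z)-[q[0],q[1],0])*1000,1))
E
python3 fit.py
```

```text
mould
[0.4983 0.2105 0.1119] [[1.0, 0.3], [0.1, -1.5], [0.3, -0.0], [0.4, -0.8], [-0.6, -0.1], [-1.4, -0.1], [-0.3, -0.2]]
block
[0.4967 0.2087 0.133 ] [[1.1, 1.5], [0.2, 1.0], [0.9, -1.7], [0.5, -1.4], [-1.1, -0.7], [-0.7, -1.5], [0.7, -2.6], [-0.8, -0.6], [-0.2, -0.2]]
fixture
[ 0.4578 -0.2348  0.1634] [[0.3, 0.1], [0.2, -0.5], [-1.0, 0.1], [0.6, 1.4], [-0.4, -1.0], [0.4, -0.6], [-0.3, 0.1]]
pin [21.3  1.1 30. ]
pin [ 4.7 -1.4 24. ]
pin [22.9  3.3 30. ]
```

```bash
cat >> h.py <<'E'
def go(x,y,z,yaw,show=1):
    o=robot.observe();R=Ro.from_euler("xyz",o["tool_rot"]);G=Ro.from_euler("xyz",[np.pi,0,yaw])
    d=R.inv().apply(np.array([x,y,z])-o["tool_pos"]);a=(R.inv()*G).as_rotvec()
    print("t",round(o["time"],2),"pos",np.round(o["tool_pos"],4),"rot",np.round(o["tool_rot"],4),"F",np.round(o["contact_force"],1),"op",round(o["opening"],4),"grip",round(o["grip_force"],1),"q",np.round(o["qpos"],2))
    print("shift",np.round(d,4),"turn",np.round(a,4))
E
python3 -c "
from h import *
go(.42,.20,.22,3.26)"
```

```text
t 0.2 pos [0.1544 0.5015 0.2263] rot [-3.1407e+00 -1.0000e-04  2.8428e+00] F [-0.1  0.3 -0.3] op 0.0918 grip 0.0 q [ 1.13  0.34  1.52 -0.    1.28 -0.15]
shift [-0.3426 -0.21    0.0065] turn [-9.000e-04 -3.000e-04 -4.172e-01]
```

arm_command([
  [[-0.04,-0.025,0],[0,0,-0.1],0.09],
  [[-0.08,-0.05,0],[0,0,-0.2],0.09],
  [[-0.12,-0.075,0],[0,0,-0.3],0.09],
  [[-0.16,-0.1,0],[0,0,-0.4],0.09],
  [[-0.2,-0.125,0],[0,0,-0.417],0.09],
])

```text
time: 0.7
tool_pos: [0.3097, 0.3219, 0.2267]
tool_rot: [3.141, 0.0, -3.02]
contact_force: [0.9, 0.4, 0.1]
opening: 0.0899
grip_force: 0.0
```

```bash
python3 -c "
from h import *
go(.42,.20,.22,3.26)"
```

```text
t 0.7 pos [0.3097 0.3219 0.2267] rot [ 3.1415e+00  2.0000e-04 -3.0199e+00] F [0.9 0.4 0.1] op 0.0899 grip 0.0 q [ 0.63  0.2   1.72  0.    1.22 -1.06]
shift [-0.0947 -0.1344  0.0067] turn [0.0001 0.0002 0.0033]
```

arm_command([
  [[-0.025,-0.035,0],[0,0,0],0.09],
  [[-0.05,-0.07,0],[0,0,0],0.09],
  [[-0.075,-0.105,0],[0,0,0],0.09],
  [[-0.095,-0.134,0.005],[0,0,0],0.09],
  [[-0.095,-0.134,0.005],[0,0,0],0.09],
])

```text
time: 1.2
tool_pos: [0.4211, 0.1986, 0.221]
tool_rot: [-3.141, -0.0, -3.028]
contact_force: [-0.4, 0.9, 0.6]
opening: 0.0897
grip_force: 0.0
```

```bash
python3 -c "
from h import *
go(.4967,.2095,.08,3.26)
m=robot.camera_model('wrist');R=np.array(m['R']);print(np.round(-R.T@np.array(m['t']),3),np.round(R[2],3),m['fx'],m['cx'],m['cy'])
cv2.imwrite('pics/w1.png',crop(robot.read_camera('wrist')[:,:,::-1],0,0,560,420,1.4))
print(proj(m,[[.4967,.2095,.046]])*1.4)"
```

```text
t 1.2 pos [0.4211 0.1986 0.221 ] rot [-3.1405e+00 -2.0000e-04 -3.0280e+00] F [-0.4  0.9  0.6] op 0.0897 grip 0.0 q [ 0.28  0.24  1.69 -0.    1.22 -1.41]
shift [-0.0763  0.0024  0.141 ] turn [-0.0011 -0.0002 -0.0048]
[0.344 0.191 0.38 ] [ 0.281  0.031 -0.959] 352.4098836968914 278.0663462657175 205.42933089300104
[[391.55567736 360.23515018]]
```

View pics/w1.png

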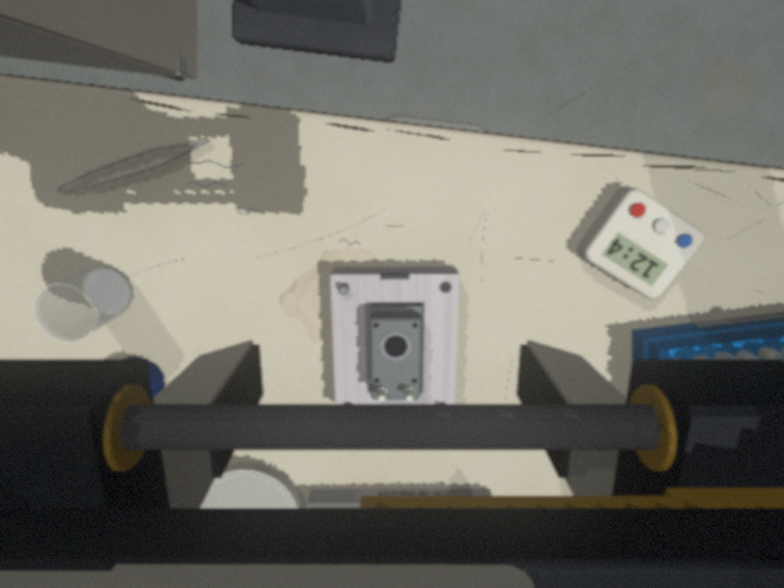

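The wrist view shows the block below the fingers: near top edge from (371,319) to (423,317), nipple tips at about (381,393) and (409,392), and the mould's near corners at (331,275) and (458,272).

Run:
```python
from h import *
m=robot.camera_model('wrist')
P=lambda u,v,z:ray(m,(u+.5)/1.4-.5,(v+.5)/1.4-.5,z)
for n,a in dict(blockL=(371,319,.046),blockR=(423,317,.046),sideL=(371,360,.046),sideR=(424,360,.046),nipL=(382,391,.058),nipR=(409,391,.058),mL=(331,275,.024),mR=(458,272,.024),mL2=(334,404,.024),mR2=(460,404,.024)).items(): print(n,np.round(P(*a)*1000,1))
for yaw in (.112,.12): 
  c=np.array([.4967,.2095]);r=Ro.from_euler("z",yaw)
  print(np.round(proj(m,r.apply(np.array([[-33,19,46],[-33,-19,46],[24,10,58],[24,-10,58],[-60,48,24],[-60,-48,24]])/1000)+[*c,0])*1.4,0).tolist())
```

```text
blockL [464.7 192.6  46. ]
blockR [458.9 229.5  46. ]
sideL [496.6 196.   46. ]
sideR [492.1 234.7  46. ]
nipL [514.5 206.3  58. ]
nipR [512.2 225.7  58. ]
mL [441.5 159.4  24. ]
mR [428.4 253.1  24. ]
mL2 [548.6 170.6  24. ]
mR2 [537.  271.6  24. ]
[[416.0, 320.0], [363.0, 320.0], [403.0, 399.0], [375.0, 399.0], [454.0, 276.0], [325.0, 275.0]]
[[415.0, 320.0], [362.0, 320.0], [403.0, 399.0], [375.0, 399.0], [453.0, 275.0], [324.0, 276.0]]
```

```bash
python3 -c "
from h import *
go(.495,.212,.075,3.272)"
```

```text
t 1.25 pos [0.4198 0.2001 0.2212] rot [-3.1415e+00 -1.1000e-03 -3.0272e+00] F [0.4 0.2 0.2] op 0.0902 grip 0.0 q [ 0.28  0.24  1.69  0.    1.22 -1.41]
shift [-0.0763  0.0032  0.1461] turn [-0.0001 -0.0011 -0.016 ]
```

arm_command([
  [[-0.02,0.001,0.03],[0,0,-0.016],0.09],
  [[-0.04,0.002,0.06],[0,0,-0.016],0.09],
  [[-0.06,0.003,0.09],[0,0,-0.016],0.09],
  [[-0.076,0.003,0.12],[0,0,-0.016],0.09],
  [[-0.076,0.003,0.146],[0,0,-0.016],0.09],
])

```text
time: 1.75
tool_pos: [0.4949, 0.2148, 0.0742]
tool_rot: [3.141, 0.001, -3.007]
contact_force: [-0.1, 0.4, -0.3]
opening: 0.0902
grip_force: 0.0
```

arm_command([
  [[0,0,0],[0,0,0],0.08],
  [[0,0,0],[0,0,0],0.07],
  [[0,0,0],[0,0,0],0.064],
  [[0,0,0],[0,0,0],0.06],
  [[0,0,0],[0,0,0],0.06],
])

```text
time: 2.25
tool_pos: [0.4946, 0.2138, 0.077]
tool_rot: [3.141, 0.002, -3.007]
contact_force: [-0.2, 0.9, -0.2]
opening: 0.0603
grip_force: 0.0
```

```bash
python3 -c "
from h import *
go(.495,.212,.029,3.272)
m=robot.camera_model('wrist')
cv2.imwrite('pics/w2.png',crop(robot.read_camera('wrist')[:,:,::-1],150,150,260,195,3))
R=Ro.from_euler('z',.13)
print((proj(m,R.apply(np.array([[-33,19,46],[-33,-19,46],[0,19,46],[0,-19,46],[-60,48,24],[-60,-48,24]])/1000)+[.495,.212,0])-150)*3)"
```

```text
t 2.25 pos [0.4946 0.2138 0.077 ] rot [ 3.1412e+00  2.3000e-03 -3.0073e+00] F [-0.2  0.9 -0.2] op 0.0603 grip 0.0 q [ 0.27  0.53  1.68  0.    0.93 -1.44]
shift [-0.0001 -0.0018  0.048 ] turn [0.0004 0.0023 0.0039]
[[474.39787717 109.42290425]
 [267.6925559  108.44832231]
 [469.39466005 276.14455433]
 [272.22705811 275.26814941]
 [616.71806607 -49.75130901]
 [128.18699183 -52.1810646 ]]
```

View pics/w2.png

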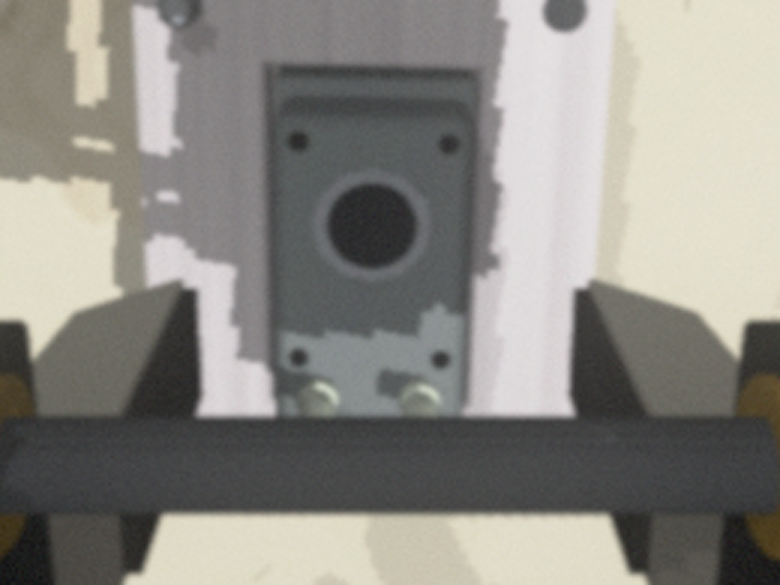

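Block sides are at columns 275 and 470 and the near edge at row 109, which matches the prediction within 1 px. The tool is about 2 mm off in +y. I'll correct that, go down and grip.

arm_command([
  [[0,-0.002,0.01],[0,0,0],0.06],
  [[0,-0.002,0.02],[0,0,0],0.06],
  [[0,-0.002,0.032],[0,0,0],0.06],
  [[0,-0.002,0.042],[0,0,0],0.06],
  [[0,-0.002,0.047],[0,0,0],0.06],
])

```text
time: 2.8
tool_pos: [0.4936, 0.2113, 0.027]
tool_rot: [-3.141, -0.003, -3.007]
contact_force: [-0.2, -0.2, 0.1]
opening: 0.0597
grip_force: 0.0
```

arm_command([
  [[0,0,0],[0,0,0],0.05],
  [[0,0,0],[0,0,0],0.044],
  [[0,0,0],[0,0,0],0.04],
  [[0,0,0],[0,0,0],0.036],
  [[0,0,0],[0,0,0],0.03],
], squeeze=40)

```text
time: 3.3
tool_pos: [0.4947, 0.2116, 0.0292]
tool_rot: [3.141, 0.001, -3.007]
contact_force: [0.1, 0.4, 2.3]
opening: 0.0376
grip_force: 39.9
```

arm_command([
  [[0,0,0],[0,0,0],0.03],
  [[0,0,0],[0,0,0],0.03],
  [[0,0,0],[0,0,0],0.03],
  [[0,0,0],[0,0,0],0.03],
  [[0,0,0],[0,0,0],0.03],
])

```text
time: 3.8
tool_pos: [0.4947, 0.2116, 0.0292]
tool_rot: [3.141, 0.001, -3.007]
contact_force: [0.5, -0.2, 5.9]
opening: 0.0379
grip_force: 39.9
```

arm_command([
  [[0,0,-0.001],[0,0,0],0.03],
  [[0,0,-0.003],[0,0,0],0.03],
  [[0,0,-0.006],[0,0,0],0.03],
  [[0,0,-0.009],[0,0,0],0.03],
  [[0,0,-0.012],[0,0,0],0.03],
])

```text
time: 4.3
tool_pos: [0.4943, 0.2115, 0.0409]
tool_rot: [3.142, -0.0, -3.007]
contact_force: [0.4, 0.0, -2.2]
opening: 0.0379
grip_force: 39.9
```

```bash
python3 -c "
from h import *
go(.50,-.225,.22,3.305)"
```

```text
t 4.3 pos [0.4943 0.2115 0.0409] rot [ 3.1415e+00 -3.0000e-04 -3.0074e+00] F [ 0.4  0.  -2.2] op 0.0379 grip 39.9 q [ 0.26  0.58  1.71  0.    0.85 -1.44]
shift [ 0.0528 -0.4334 -0.1791] turn [ 0.0001 -0.0003 -0.0292]
```

arm_command([
  [[0,0,-0.02],[0,0,0],0.03],
  [[0,0,-0.05],[0,0,0],0.03],
  [[0,0,-0.08],[0,0,0],0.03],
  [[0.005,-0.03,-0.11],[0,0,0],0.03],
  [[0.01,-0.06,-0.14],[0,0,0],0.03],
])

```text
time: 4.8
tool_pos: [0.4921, 0.1505, 0.182]
tool_rot: [3.142, 0.0, -3.005]
contact_force: [0.5, -1.3, -1.9]
opening: 0.0379
grip_force: 39.9
```

arm_command([
  [[0.005,-0.04,-0.01],[0,0,-0.01],0.03],
  [[0.01,-0.08,-0.02],[0,0,-0.02],0.03],
  [[0.015,-0.12,-0.03],[0,0,-0.029],0.03],
  [[0.02,-0.16,-0.039],[0,0,-0.029],0.03],
  [[0.025,-0.2,-0.039],[0,0,-0.029],0.03],
])

```text
time: 5.3
tool_pos: [0.4948, -0.0525, 0.2213]
tool_rot: [-3.141, 0.003, -2.978]
contact_force: [0.1, -0.6, -1.4]
opening: 0.0375
grip_force: 39.9
```

```bash
python3 -c "
from h import *
go(.50,-.225,.22,3.305)"
```

```text
t 5.3 pos [ 0.4948 -0.0525  0.2213] rot [-3.1405e+00  2.7000e-03 -2.9782e+00] F [ 0.1 -0.6 -1.4] op 0.0375 grip 39.9 q [-0.26  0.29  1.61  0.    1.24 -1.99]
shift [ 0.0229 -0.171   0.0014] turn [-0.0011  0.0027 -0.0001]
```

arm_command([
  [[0.005,-0.04,0],[0,0,0],0.03],
  [[0.01,-0.08,0],[0,0,0],0.03],
  [[0.015,-0.12,0],[0,0,0],0.03],
  [[0.023,-0.16,0],[0,0,0],0.03],
  [[0.023,-0.171,0],[0,0,0],0.03],
])

```text
time: 5.8
tool_pos: [0.4989, -0.227, 0.2196]
tool_rot: [-3.14, -0.0, -2.982]
contact_force: [0.0, 0.5, -1.6]
opening: 0.0377
grip_force: 39.9
```

arm_command([
  [[0,0,0],[0,0,0],0.03],
  [[0,0,0],[0,0,0],0.03],
  [[0,0,0],[0,0,0],0.03],
  [[0,0,0],[0,0,0],0.03],
  [[0,0,0],[0,0,0],0.03],
])

```text
time: 6.3
tool_pos: [0.4998, -0.2223, 0.2199]
tool_rot: [3.142, 0.0, -2.977]
contact_force: [0.9, 0.1, -1.4]
opening: 0.0378
grip_force: 39.9
```

```bash
python3 -c "
from h import *
go(.50,-.225,.22,3.305)
m=robot.camera_model('wrist');print(np.round(m['R'],4).tolist(),np.round(m['t'],4).tolist())
im=robot.read_camera('wrist')[:,:,::-1];cv2.imwrite('pics/w3raw.png',im)
cv2.imwrite('pics/w3.png',crop(im,130,60,290,220,2.7))"
```

```text
t 6.3 pos [ 0.4998 -0.2223  0.2199] rot [ 3.1415e+00  3.0000e-04 -2.9769e+00] F [ 0.9  0.1 -1.4] op 0.0378 grip 39.9 q [-0.56  0.39  1.47  0.    1.28 -2.29]
shift [ 0.0002 -0.0027 -0.0001] turn [0.0001 0.0003 0.0013]
[[-0.1645, 0.9864, -0.0001], [0.9461, 0.1578, 0.283], [0.2791, 0.0465, -0.9591]] [0.3007, -0.4702, 0.2557]
```

View pics/w3.png

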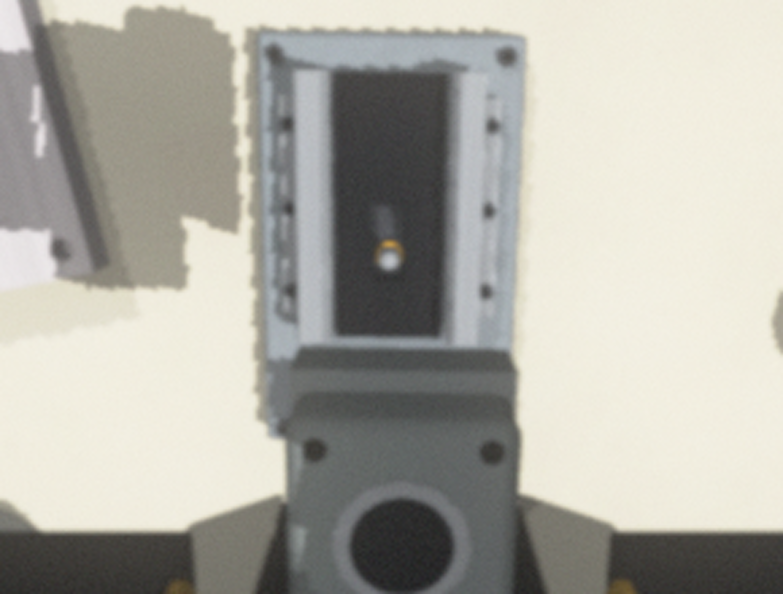

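The wrist view shows the fixture clearly: plate near corners (263,38) and (525,38), bed near edge at row 72 and far edge at row 336, pin tip at (389,260), and the held block below with its top near edge at row 396.

```bash
cat > fit2.py <<'E'
from h import *
from scipy.optimize import least_squares
m=robot.camera_model("wrist");mm=lambda *a:np.array(a)/1000
p=lambda u,v:np.array([(u+.5)/2.7-.5+130,(v+.5)/2.7-.5+60])
obs=[(263,38,-62,-49,14),(525,38,-62,49,14),(333,73,-48,-20,24),(335,337,48,-20,24),
 (297,71,None,0,0)]
obs=[o for o in obs if o[2] is not None]+[(333,346,48,-23.5,36),(450,346,48,23.5,36)]
def f(q):
    r=Ro.from_euler("z",q[2]);return np.concatenate([proj(m,r.apply(mm(*o[2:]))+[q[0],q[1],0])[0]-p(*o[:2]) for o in obs])
s=least_squares(f,[.4578,-.2348,.1634],loss="soft_l1");q=s.x
print(np.round(q,4),np.round(f(q).reshape(-1,2),1).tolist())
r=Ro.from_euler("z",-q[2])
for u,v,z in((389,261,.030),(389,256,.028),(390,241,.024)): print("pin",np.round(r.apply(ray(m,*p(u,v),z)-[q[0],q[1],0])*1000,1))
o=robot.observe();tp=np.array(o["tool_pos"]);b=Ro.from_euler("z",o["tool_rot"][2]-np.pi)
zb=tp[2]-.019
for P in((-33,19,36),(-33,-19,36),(-36,20,17),(-36,-20,17)): print(P,np.round((proj(m,b.apply(mm(*P))+[tp[0],tp[1],zb])[0]-[130,60])*2.7))
E
python3 fit2.py
```

```text
[ 0.4582 -0.2328  0.1547] [[-3.1, -1.8], [0.9, -0.7], [0.3, 0.4], [0.5, 0.8], [-3.1, 0.2], [0.7, 0.6]]
pin [17.  0. 30.]
pin [15.5 -0.  28. ]
pin [10.5  0.3 24. ]
(-33, 19, 36) [517. 411.]
(-33, -19, 36) [273. 411.]
(-36, 20, 17) [510. 362.]
(-36, -20, 17) [281. 362.]
```

```bash
cat >> fit2.py <<'E'
print("--")
for u,v,z,x in((290,398,36,-33),(519,398,36,-33),(294,352,17,-36),(517,352,17,-36)):
    w=ray(m,*p(u,v),zb+z/1000);print(np.round(w,4),"centre-ish",np.round(w-b.apply(mm(x,0,0)),4), "tool",np.round(tp,4))
E
python3 fit2.py | sed '1,/--/d'
python3 - <<'E'
import cv2
im=cv2.imread('pics/w3raw.png')
g=im[:,:,1].astype(int)
print("col276 rows185-215",g[185:216,265].tolist(),g[185:216,290].tolist())
print("row215",g[215,225:335].tolist());print("row192",g[192,225:335].tolist())
E
```

```text
[ 0.4676 -0.2445  0.2369] centre-ish [ 0.5002 -0.2391  0.2369] tool [ 0.4997 -0.2225  0.2199]
[ 0.4618 -0.2094  0.2369] centre-ish [ 0.4943 -0.204   0.2369] tool [ 0.4997 -0.2225  0.2199]
[ 0.4652 -0.2462  0.2179] centre-ish [ 0.5008 -0.2403  0.2179] tool [ 0.4997 -0.2225  0.2199]
[ 0.4589 -0.208   0.2179] centre-ish [ 0.4944 -0.2022  0.2179] tool [ 0.4997 -0.2225  0.2199]
col276 rows185-215 [139, 154, 149, 128, 103, 78, 79, 79, 82, 78, 80, 87, 92, 100, 104, 106, 104, 102, 103, 98, 85, 81, 78, 77, 78, 80, 82, 80, 83, 87, 88] [118, 144, 152, 143, 107, 85, 83, 79, 80, 78, 78, 87, 93, 97, 102, 105, 103, 103, 101, 100, 93, 81, 81, 76, 79, 73, 77, 80, 80, 83, 86]
row215 [199, 180, 169, 155, 151, 154, 152, 139, 116, 101, 101, 93, 95, 95, 98, 93, 100, 95, 99, 98, 96, 95, 95, 94, 94, 93, 94, 94, 91, 94, 91, 91, 92, 91, 91, 88, 91, 90, 92, 88, 88, 88, 91, 89, 91, 89, 88, 89, 87, 91, 88, 88, 87, 89, 87, 87, 91, 87, 89, 84, 88, 85, 85, 84, 89, 86, 86, 87, 85, 88, 82, 91, 87, 83, 85, 90, 88, 88, 85, 87, 90, 87, 90, 90, 90, 89, 91, 90, 90, 89, 89, 90, 94, 89, 95, 128, 180, 220, 231, 233, 235, 235, 234, 235, 234, 236, 236, 235, 236, 236]
row192 [159, 153, 148, 141, 152, 156, 163, 164, 155, 145, 150, 155, 153, 140, 117, 93, 88, 86, 86, 88, 86, 85, 85, 84, 85, 87, 84, 82, 82, 79, 83, 83, 82, 80, 79, 80, 79, 77, 82, 78, 79, 77, 80, 82, 75, 76, 78, 81, 79, 78, 77, 80, 82, 77, 78, 80, 79, 81, 80, 74, 80, 80, 82, 79, 78, 79, 77, 82, 81, 83, 81, 81, 80, 80, 81, 83, 83, 85, 84, 88, 83, 86, 84, 86, 86, 86, 86, 86, 89, 88, 89, 89, 96, 112, 153, 189, 215, 229, 232, 235, 235, 235, 235, 237, 236, 236, 236, 236, 236, 237]
```

Run:
```python
import cv2
im=cv2.imread('pics/w3raw.png');g=im[:,:,1].astype(int)
for r in (95,110,125,140,165,180): print(r,"L",g[r-1:r+2,220:262].mean(0).round().astype(int).tolist(),"\n   R",g[r-1:r+2,288:330].mean(0).round().astype(int).tolist())
for r in(154,155,156,157,158):print(r,g[r,266:284].tolist())
print("rows c274",g[145:165,274].tolist())
```

```text
95 L [204, 177, 162, 154, 148, 142, 150, 165, 174, 170, 151, 130, 125, 132, 134, 128, 123, 125, 139, 160, 182, 190, 192, 190, 190, 191, 190, 187, 179, 170, 161, 144, 116, 86, 73, 67, 65, 64, 68, 68, 68, 66] 
   R [70, 69, 72, 69, 65, 68, 71, 85, 103, 117, 126, 139, 158, 180, 190, 193, 195, 194, 193, 194, 192, 183, 166, 158, 160, 168, 176, 179, 177, 178, 179, 180, 180, 178, 176, 179, 196, 215, 222, 226, 231, 234]
110 L [215, 193, 173, 157, 146, 138, 143, 159, 171, 167, 150, 128, 123, 136, 145, 141, 126, 120, 127, 153, 178, 189, 191, 190, 189, 189, 190, 187, 179, 170, 163, 150, 123, 91, 71, 65, 61, 62, 60, 65, 61, 59] 
   R [67, 66, 65, 63, 63, 61, 70, 84, 105, 121, 131, 145, 168, 185, 191, 190, 193, 191, 192, 191, 186, 174, 160, 157, 157, 166, 172, 169, 161, 161, 165, 172, 176, 175, 179, 196, 215, 223, 228, 232, 235, 236]
125 L [228, 223, 211, 186, 160, 147, 146, 158, 168, 173, 168, 150, 132, 130, 136, 140, 129, 122, 127, 149, 173, 186, 190, 189, 188, 187, 188, 187, 178, 168, 164, 149, 122, 91, 69, 62, 57, 58, 61, 61, 61, 59] 
   R [62, 62, 62, 59, 58, 64, 76, 91, 108, 127, 138, 159, 
[... 1232 characters left out ...]
8, 130, 144, 163, 182, 189, 188, 187, 189, 190, 188, 180, 170, 163, 162, 161, 161, 160, 164, 167, 173, 177, 177, 174, 177, 193, 215, 223, 229, 234, 236, 236, 236, 236, 237]
154 [59, 57, 69, 86, 107, 122, 146, 164, 167, 161, 144, 118, 96, 77, 62, 60, 63, 59]
155 [57, 59, 70, 89, 115, 142, 167, 178, 185, 180, 159, 130, 102, 79, 64, 59, 60, 56]
156 [57, 61, 73, 92, 124, 152, 173, 187, 192, 187, 168, 136, 103, 76, 60, 61, 57, 58]
157 [59, 61, 73, 87, 116, 147, 172, 186, 190, 180, 161, 128, 92, 69, 57, 61, 60, 59]
158 [59, 62, 65, 75, 99, 127, 155, 169, 173, 164, 140, 109, 81, 57, 60, 55, 58, 63]
rows c274 [91, 91, 82, 86, 124, 151, 131, 115, 138, 167, 185, 192, 190, 173, 138, 91, 67, 57, 53, 58]
```

Run:
```python
from h import *
m=robot.camera_model("wrist")
A=ray(m,274.4,95,.036);B=ray(m,273.6,180,.036);y=np.arctan2(*(B-A)[1::-1]);print(A,B,"yaw",y)
P=ray(m,274,156.3,.030);print("pin",P)
c=np.array([.4582,0]);c=A[:2]+(B-A)[:2]*(.4582-A[0])/(B-A)[0];print("fix centre",c)
d=P[:2]-c;print("pin rel",d@[np.cos(y),np.sin(y)],d@[-np.sin(y),np.cos(y)])
for u,v,z in((279,213,.237),(279,196,.218),(279,189.5,.201)):print("block",ray(m,u,v,z))
o=robot.observe();print(o["tool_pos"],o["tool_rot"])
```

```text
[ 0.41781329 -0.2388251   0.036     ] [ 0.49733371 -0.22663341  0.036     ] yaw 0.15213055482867693
pin [ 0.47493645 -0.22995228  0.03      ]
fix centre [ 0.4582    -0.2326332]
pin rel 0.016949428324680677 0.00011364147308880375
block [ 0.46725952 -0.22673016  0.237     ]
block [ 0.46494166 -0.22707077  0.218     ]
block [ 0.46596408 -0.22685778  0.201     ]
[ 0.49974757 -0.22249362  0.21987641] [ 3.14159189e+00  2.32047855e-04 -2.97717736e+00]
```

```bash
python3 -c "
from h import *
go(.4506,-.2347,.075,np.pi+.155)"
```

```text
t 6.35 pos [ 0.4997 -0.2225  0.2199] rot [ 3.1416e+00  2.0000e-04 -2.9772e+00] F [-0.4  0.1 -1.9] op 0.0379 grip 39.9 q [-0.56  0.39  1.47  0.    1.28 -2.29]
shift [ 0.0505 -0.004   0.1449] turn [0.     0.0002 0.0094]
```

arm_command([
  [[0.02,-0.001,0.02],[0,0,0.009],0.03],
  [[0.04,-0.003,0.05],[0,0,0.009],0.03],
  [[0.05,-0.004,0.085],[0,0,0.009],0.03],
  [[0.05,-0.004,0.115],[0,0,0.009],0.03],
  [[0.05,-0.004,0.14],[0,0,0.009],0.03],
], squeeze=50)

```text
time: 6.85
tool_pos: [0.4504, -0.235, 0.0784]
tool_rot: [3.141, -0.0, -2.988]
contact_force: [0.2, 0.3, -1.1]
opening: 0.0379
grip_force: 49.9
```

arm_command([
  [[0,0,0],[0,0,0],0.03],
  [[0,0,0],[0,0,0],0.03],
  [[0,0,0],[0,0,0],0.03],
  [[0,0,0],[0,0,0],0.03],
  [[0,0,0],[0,0,0],0.03],
])

```text
time: 7.35
tool_pos: [0.4515, -0.2356, 0.0808]
tool_rot: [-3.14, 0.002, -2.987]
contact_force: [0.3, 0.1, -1.2]
opening: 0.0374
grip_force: 49.9
```

```bash
python3 -c "
from h import *
go(.4506,-.2347,.052,np.pi+.155)
s=robot.read_camera('scene')[:,:,::-1];w=robot.read_camera('wrist')[:,:,::-1]
cv2.imwrite('pics/w4raw.png',w)
cv2.imwrite('pics/w4.png',np.hstack([crop(s,350,210,90,120,4)[:480],crop(w,170,0,220,240,2)]))"
```

```text
t 7.35 pos [ 0.4515 -0.2356  0.0808] rot [-3.1402e+00  1.5000e-03 -2.9873e+00] F [ 0.3  0.1 -1.2] op 0.0374 grip 49.9 q [-0.63  0.48  1.76  0.    0.9  -2.36]
shift [0.0008 0.0011 0.0287] turn [-0.0014  0.0015 -0.0007]
```

View pics/w4.png

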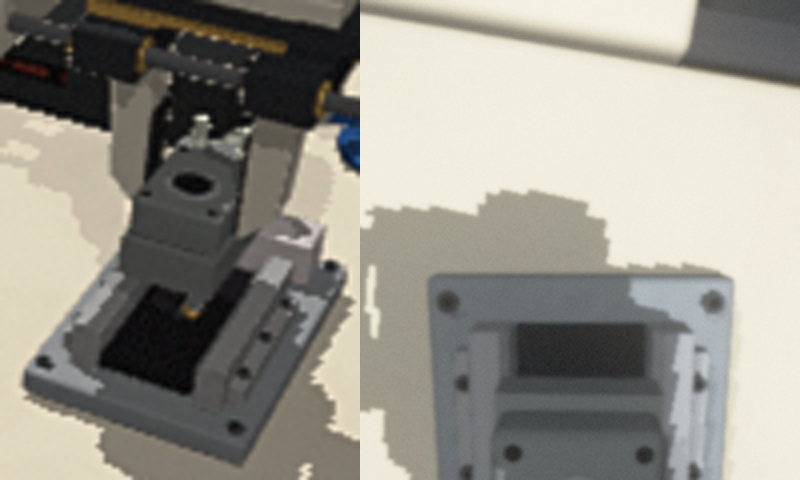

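The wrist half shows the rails at columns 470–693 (centre 581) and the block's top and foot at 497–664 (centre 580), so the block is centred and parallel. In the scene half the block hangs above the rails. I'll go down slowly.

arm_command([
  [[0,0,0.006],[0,0,0],0.03],
  [[0,0,0.012],[0,0,0],0.03],
  [[0,0,0.018],[0,0,0],0.03],
  [[0,0,0.022],[0,0,0],0.03],
  [[0,0,0.026],[0,0,0],0.03],
])

```text
time: 7.95
tool_pos: [0.4508, -0.2353, 0.0531]
tool_rot: [3.141, -0.0, -2.987]
contact_force: [0.3, 0.1, -1.4]
opening: 0.0375
grip_force: 49.9
```

arm_command([
  [[0,0,0.001],[0,0,0],0.03],
  [[0,0,0.002],[0,0,0],0.03],
  [[0,0,0.003],[0,0,0],0.03],
  [[0,0,0.004],[0,0,0],0.03],
  [[0,0,0.004],[0,0,0],0.03],
])

```text
time: 8.45
tool_pos: [0.4509, -0.2353, 0.0497]
tool_rot: [3.141, 0.0, -2.987]
contact_force: [-0.4, -0.1, -0.9]
opening: 0.0376
grip_force: 49.9
```

arm_command([
  [[0,0,0.0004],[0,0,0],0.03],
  [[0,0,0.0008],[0,0,0],0.03],
  [[0,0,0.001],[0,0,0],0.03],
  [[0,0,0.001],[0,0,0],0.03],
  [[0,0,0.001],[0,0,0],0.03],
])

```text
time: 8.95
tool_pos: [0.4509, -0.2354, 0.049]
tool_rot: [-3.141, 0.0, -2.987]
contact_force: [-1.4, 1.3, 4.0]
opening: 0.0375
grip_force: 49.9
```

Contact on the pin tip at TCP z = 0.049, as expected. Now I slide toward the gauge.

arm_command([
  [[-0.001,0,0],[0,0,0],0.03],
  [[-0.002,0,0],[0,0,0],0.03],
  [[-0.003,0,0],[0,0,0],0.03],
  [[-0.004,0,0],[0,0,0],0.03],
  [[-0.005,0,0],[0,0,0],0.03],
])

```text
time: 9.45
tool_pos: [0.4552, -0.2347, 0.0489]
tool_rot: [3.141, -0.001, -2.987]
contact_force: [-5.1, 0.8, 5.9]
opening: 0.0378
grip_force: 49.9
```

arm_command([
  [[-0.001,0,0],[0,0,0],0.03],
  [[-0.002,0,0],[0,0,0],0.03],
  [[-0.003,0,0],[0,0,0],0.03],
  [[-0.003,0,0],[0,0,0],0.03],
  [[-0.003,0,0],[0,0,0],0.03],
])

```text
time: 9.95
tool_pos: [0.4591, -0.2341, 0.0484]
tool_rot: [3.142, 0.001, -2.987]
contact_force: [0.3, 1.4, -1.8]
opening: 0.0374
grip_force: 49.9
```

The upward force has dropped, so the tip is in the hole mouth. I'll move on 2 mm to centre it, then go down.

arm_command([
  [[-0.001,0,0],[0,0,0],0.03],
  [[-0.0018,0,0],[0,0,0],0.03],
  [[-0.0018,0,0.0005],[0,0,0],0.03],
  [[-0.0018,0,0.001],[0,0,0],0.03],
  [[-0.0018,0,0.0015],[0,0,0],0.03],
])

```text
time: 10.45
tool_pos: [0.4606, -0.2338, 0.0471]
tool_rot: [3.142, 0.0, -2.987]
contact_force: [0.1, 0.9, -1.7]
opening: 0.0375
grip_force: 49.9
```

arm_command([
  [[0,0,0.0005],[0,0,0],0.03],
  [[0,0,0.001],[0,0,0],0.03],
  [[0,0,0.0015],[0,0,0],0.03],
  [[0,0,0.002],[0,0,0],0.03],
  [[0,0,0.002],[0,0,0],0.03],
])

```text
time: 10.95
tool_pos: [0.4606, -0.2338, 0.0451]
tool_rot: [3.141, -0.0, -2.987]
contact_force: [-0.4, 0.1, -1.3]
opening: 0.0373
grip_force: 49.9
```

arm_command([
  [[0,0,0.0005],[0,0,0],0.03],
  [[0,0,0.001],[0,0,0],0.03],
  [[0,0,0.0015],[0,0,0],0.03],
  [[0,0,0.002],[0,0,0],0.03],
  [[0,0,0.002],[0,0,0],0.03],
])

```text
time: 11.45
tool_pos: [0.4606, -0.2338, 0.0432]
tool_rot: [3.142, 0.0, -2.987]
contact_force: [-0.6, -0.3, -1.3]
opening: 0.0376
grip_force: 49.9
```

arm_command([
  [[0,0,0.0005],[0,0,0],0.03],
  [[0,0,0.001],[0,0,0],0.03],
  [[0,0,0.0015],[0,0,0],0.03],
  [[0,0,0.002],[0,0,0],0.03],
  [[0,0,0.002],[0,0,0],0.03],
])

```text
time: 11.95
tool_pos: [0.4606, -0.2338, 0.0414]
tool_rot: [-3.142, 0.0, -2.987]
contact_force: [-1.2, 0.9, 4.8]
opening: 0.0379
grip_force: 49.9
```

arm_command([
  [[0,0,0.0005],[0,0,0],0.03],
  [[0,0,0.001],[0,0,0],0.03],
  [[0,0,0.0015],[0,0,0],0.03],
  [[0,0,0.0018],[0,0,0],0.03],
  [[0,0,0.0018],[0,0,0],0.03],
])

```text
time: 12.45
tool_pos: [0.4606, -0.2338, 0.0398]
tool_rot: [-3.141, 0.0, -2.987]
contact_force: [-1.4, 2.1, 7.2]
opening: 0.0374
grip_force: 49.9
```

arm_command([
  [[0,0,0.0002],[0,0,0],0.03],
  [[0,0,0.0004],[0,0,0],0.03],
  [[0,0,0.0006],[0,0,0],0.03],
  [[0,0,0.0006],[0,0,0],0.03],
  [[0,0,0.0006],[0,0,0],0.03],
])

```text
time: 12.95
tool_pos: [0.4606, -0.2338, 0.0394]
tool_rot: [-3.141, 0.0, -2.987]
contact_force: [-2.5, 1.9, 8.2]
opening: 0.0377
grip_force: 49.9
```

arm_command([
  [[0,0,0.0002],[0,0,0],0.03],
  [[0,0,0.0004],[0,0,0],0.03],
  [[0,0,0.0006],[0,0,0],0.03],
  [[0,0,0.0006],[0,0,0],0.03],
  [[0,0,0.0006],[0,0,0],0.03],
])

```text
time: 13.45
tool_pos: [0.4607, -0.2339, 0.0391]
tool_rot: [-3.141, 0.0, -2.987]
contact_force: [-3.4, 2.5, 11.9]
opening: 0.0376
grip_force: 49.9
```

arm_command([
  [[0,0,0.0002],[0,0,0],0.03],
  [[0,0,0.0004],[0,0,0],0.03],
  [[0,0,0.0006],[0,0,0],0.03],
  [[0,0,0.0006],[0,0,0],0.03],
  [[0,0,0.0006],[0,0,0],0.03],
])

```text
time: 13.95
tool_pos: [0.4607, -0.2339, 0.0391]
tool_rot: [-3.141, 0.001, -2.987]
contact_force: [-5.7, 4.3, 17.5]
opening: 0.0376
grip_force: 49.9
```

```bash
python3 -c "
from h import *
s=robot.read_camera('scene')[:,:,::-1]
cv2.imwrite('pics/s5.png',crop(s,200,180,270,200,2.9))
go(.46,-.234,.039,np.pi+.155)"
```

```text
t 14.0 pos [ 0.4607 -0.2338  0.0391] rot [-3.1411e+00  7.0000e-04 -2.9873e+00] F [-5.5  3.8 16.8] op 0.0377 grip 49.9 q [-0.62  0.56  1.77  0.    0.81 -2.34]
shift [ 0.0007 -0.      0.0001] turn [-0.0005  0.0007 -0.0007]
```

View pics/s5.png

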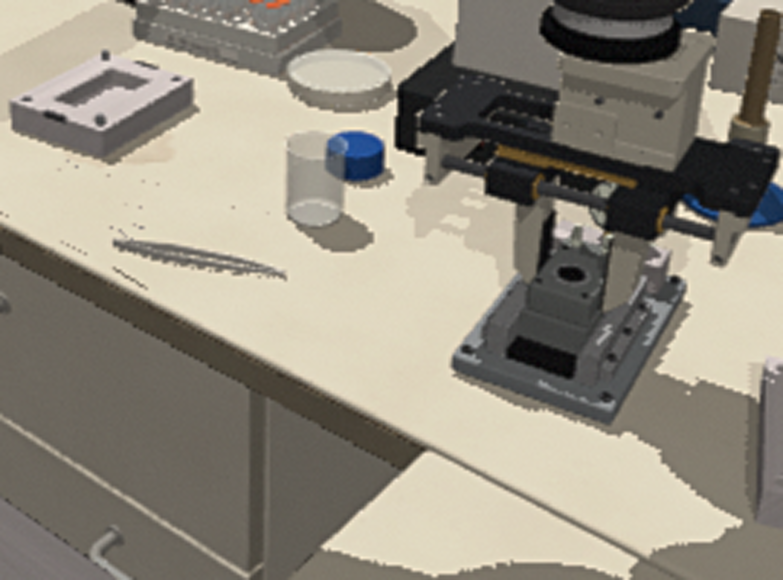

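The block sits level and deep between the rails at about (570,290), with its nipples toward the gauge. The mould is empty, and the beaker, cap, forceps and dish have not moved. The force is 17 N and z has stopped at 0.0391 (underside at 20 mm), so the bed is on its stop.

```bash
python3 -c "
from cell import robot
print(robot.hand_in())"
```

```text
the job is handed in; nothing more can be done
None
```

The job is handed in: the block sits between the rails with the locating pin in its hole, and the gripper holds it pressed down with about 17 N, where it has stopped at the height for full bed travel; no verdict came back.

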